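# Stack slide boxes in the tilted carrying stand and fold the keeper down

## Task

Load the three slide boxes into the tilted grey stand so they can be carried off: stack them flat on one another and square in the middle of the stand, largest at the bottom (between the guide rails) and smallest on top, each lid up with its black latch to the open front and its back end right up against the backstop. Then fold the wire keeper down until its bar rests on the top box. Keep the boxes from tipping over, as they hold glass slides, and leave everything else on the bench where it stands.

Things in the scene. Friction and masses are not known exactly. Their poses are not given: they have to be found in the camera images.
- bed: sloping bed of the grey stand. Origin: on the bed surface at its low back edge where it meets the backstop face, mid-width, 32 mm above the bench. +x runs down the slope to the backstop, 0.35 rad below level; y along the backstop; +z square to the bed, up the backstop. Bed x -0.150 to 0, 136 mm wide; backstop face at x = 0, 150 mm high, 136 mm wide. Boxes do not slide down by themselves
- stand: the fixed grey sheet-metal stand, footprint 165x136 mm, 175 mm high; origin under its middle, +x to its back. The bed's low edge is 65 mm behind the origin. On the bed two aluminium guide rails, 6 mm high, 4 mm wide (bed x -0.135 to -0.020), leave 72 mm between them for the large box; above the rails the sides and the front are open
- keeper (a joint): wire keeper's hinge, rad. 0: its arms lie parallel to the bed and the bar just touches a full stack 108 mm high; grows as it swings up and back (1.57: square up from the bed); starts folded back at 1.8 to 2.15, stop at 2.3. Stiff hinge: stays where left, about 2 N at the bar moves it. Axis along the bed's y at bed x = +0.012, z = 0.113; the bar is 80 mm from it
- keeper_bar (a point): middle of the keeper's cross bar: along the bed's y, 144 mm long, 6 mm thick with a black rubber sleeve 10 mm thick on the middle 90 mm. Its two side arms, 6 mm thick, run to the hinge at bed y = -0.072 and +0.072
- microscope_old: the black microscope at the back, fixed, always in this place: 396 mm deep, 198 mm wide, 413 mm high, origin under its middle; a tall obstacle for a swinging arm. Its foot begins 80 mm in front (-x) of the origin; its two eyepieces overhang to 215 mm in front of it at 345 to 415 mm above the bench
- box_large_c (a point): centre (half-way up) of the large slide box: blue plastic, 140 mm long (x) by 62 mm wide (y) by 42 mm high (z), about 0.36 kg, paper card on the lid. Its +z is up (lid side), its -x end is the front with the black latch, its +x end is the back
- box_large_latch (a point): middle of the large box's front face at the lid seam, 70 mm from its centre along -x; the black latch is 20 mm wide, 16 mm high and stands 3 mm proud of the face here
- box_medium_c (a point): centre (half-way up) of the medium slide box: orange plastic, 120 mm long (x) by 58 mm wide (y) by 36 mm high (z), about 0.28 kg, paper card on the lid. Its +z is up (lid side), its -x end is the front with the black latch, its +x end is the back
- box_medium_latch (a point): middle of the medium box's front face at the lid seam, 60 mm from its centre along -x; the black latch is 20 mm wide, 16 mm high and stands 3 mm proud of the face here
- box_small_c (a point): centre (half-way up) of the small slide box: green plastic, 100 mm long (x) by 54 mm wide (y) by 30 mm high (z), about 0.2 kg, paper card on the lid. Its +z is up (lid side), its -x end is the front with the black latch, its +x end is the back
- box_small_latch (a point): middle of the small box's front face at the lid seam, 50 mm from its centre along -x; the black latch is 20 mm wide, 16 mm high and stands 3 mm proud of the face here
- stain_bottle: amber dropper bottle with black rubber bulb, 32x34x86 mm; stands loose on the bench, not part of the job; origin at the centre of its underside
- canister: black plastic canister with white screw lid, 37x37x64 mm; stands loose on the bench, not part of the job; origin at the centre of its underside
- beaker: small clear glass beaker, 54x60x70 mm; stands loose on the bench, not part of the job; origin at the centre of its underside
- squeeze_bottle: white squeeze bottle with blue cap and bent spout, 69x98x192 mm; stands loose on the bench, not part of the job; origin at the centre of its underside
- flask: clear conical flask with violet content, 62x62x102 mm; stands loose on the bench, not part of the job; origin at the centre of its underside
- dish: clear lidded Petri dish, 90x90x16 mm; stands loose on the bench, not part of the job; origin at the centre of its underside

How it is judged:
By the outcome, as a careful person would: the job done as asked, in the order asked, and still so for the second after the job is handed in, with the robot touching nothing.
It also fails if it takes over 72 s, if anything falls off the work surface, if the arm or the gripper's body presses on something with over 40 N, if the wrist force passes 120 N, or if a joint passes its speed limit or range.

## Robot

A 6-joint arm with a two-finger parallel gripper is mounted at the origin on a cart in front of the work surface, level with it; the furniture and walls round the work are solid. World frame = base frame: x ahead of the robot, y to its left, z up, the work surface at z = 0. Lengths are in m, angles in rad, forces in N, time in s.
With the tool pointing down it reaches from about 0.4 to 0.825 m from the base axis. Payload 7 kg.
Tool frame: the origin (TCP) lies on the centre line of the jaws, within the pads' length; the fingertips stand 17 mm ahead of it and the grasp point (between the pads) lies 2 mm behind it (tip_extent is the distance from the TCP to the fingertips, in m); z points along the fingers, y is the line along which they close (so a half turn about z gives the same grasp; the last joint's range is limited). The gripper opens to 85 mm and grips with 20 to 120 N. Pads are 22 mm wide; open, the fingers measure 114 mm over their backs; the gripper's body (76 mm by 85 mm) begins 54 mm behind the grasp point. The pads swing forward as they close: fully open they stand 13 mm farther back than shut.
Start: joints at [-0.91, 0.359, 0.012, 0, -1.224, -0.288], TCP at [0.246, -0.629, 0.216] pointing down, gripper open.
Joint ranges: [-3.07, 3.07], [-1.43, 2.12], [-1.02, 1.25], [-3.03, 1.67], [-3.05, -0], [-3.03, 3.03]. Speed limits (rad/s): [2.39, 2.39, 3.01, 3.14, 3.14, 3.14].

## Interface

Orientations are given as a unit quaternion [w, x, y, z].
In Python, from workcell import * gives the robot as it stands. The module is installed in compiled form; this text tells all that it offers.
- The arm moves only by the tool send_rows, never from a script. Its argument "deltas" is a list of rows, each a list of 5 numbers: the shift along the tool's x, y, z in cm, then the turn about the tool's z in rad, then the finger opening in cm, from 0 to 8.54. A call has 1 to 10 rows; each row shifts and turns the commanded pose from where the row before left it, along the tool's axes as they then stand; what a row does not reach is not made up. A row lasts 1/8 s, in which the tool goes at most 62.5 mm and 10.7 degrees, less where a joint would pass 70% of its speed; a pose out of reach is approached as far as the arm can. A call with a gripper value outside its range is refused whole. The fingers move at their own pace and stop on an object; the grip force is fixed at half the most. Time passes only in rows, so rows that do not move let the fingers close. It gives the time, the measured TCP pose, the force, the opening and the grip force at its end, in the units of the state.
- observe(): the state, without advancing time (a new reading comes with each control period).
- capture(name): name is "scene" or "top" or "wrist"; returns a dict with "frame" (420x560x3 uint8, blue, green, red), "mtx" (3x3 intrinsics, pixels), "rvec" (rotation vector, rad) and "tvec" (3), from world to camera coordinates, as OpenCV has them. Camera axes: x right, y down, z forward; pixel columns grow to the right and rows downward; lengths in m; the calibration is good to about 2 mm. The wrist camera is an equidistant fisheye: a pixel r from the principal point sees the ray r / f radians off the axis. A picture is of the moment at which its call begins. There is no depth.
- close_job(): hands the job in; it is judged then, once.
Trained networks look in a picture, given as the dict that the camera call returned (one of the last four; its "shot" number tells which), for a name from the list of things; names that differ only in an ending like _2 or _b are one class to them, and where a whole thing is asked for, a point or a joint stands for the part that bears it (a point fixed in the world has none). Each returns a list of dicts, best first, with "confidence" (0 to 1); they miss things now and then, are a little off and sometimes report something else, mostly with a low value. They report only what shows in the picture. A call takes as long as a camera call.
- find_in(label, picture): "extent" ([left, top, right, bottom] in pixels, round what is visible of it).
- pinpoint(label, picture): "pixel" ([row, column] in pixels: a listed point, or the origin of a listed thing).
The state is a dict: "time": time; "joints": joint angles; "qvel": joint speeds; "joint_efforts": joint torques, N m; "ee_pos": TCP position; "tcp_rot": TCP orientation; "force": force on the tool from outside, world axes, zero at the start; "torque": the same for the moment, N m; "gripper_width": finger opening in m; "grasp_force": force on a finger pad.
Only numpy, scipy, OpenCV 4.12 (cv2) and the standard library are available. Lean on these libraries where they do the work, as an engineer would, in place of code of your own. Each camera call takes 0.05 s, during which the arm holds its last target. There are 200 camera calls.

## Working session

There is one attempt and no reset: what is moved stays moved. The work goes in short steps, Python scripts to look and compute and a tool call to move; the robot and the scene stay as the last step left them, time stands still between calls to the robot, and variables do not carry over. Pictures are saved under pics/ and viewed, at most 10 in all, crops included, and the job is handed in when it is done.

Besides the shell and the picture viewer there is one more tool, called after "Call:" by a JSON object that holds its "fn" and its "kwargs". send_rows: Moves the arm, as the interface text tells. Its arguments: {"type":"object","properties":{"deltas":{"type":"array"}},"required":["deltas"]}

```bash
mkdir -p pics; cat > h.py <<'E'
from workcell import *
import numpy as np, cv2
def ray(p,px):
    R=cv2.Rodrigues(np.array(p["rvec"],float))[0];t=np.array(p["tvec"],float).ravel()
    K=np.array(p["mtx"],float);r,c=px
    d=np.linalg.inv(K)@[c,r,1]
    if p.get("fish"):
        q=np.hypot(d[0],d[1]); d=np.array([d[0]/q*np.sin(q),d[1]/q*np.sin(q),np.cos(q)])
    return -R.T@t, R.T@d
def atz(p,px,z):
    o,d=ray(p,px); return o+d*(z-o[2])/d[2]
def proj(p,X):
    R=cv2.Rodrigues(np.array(p["rvec"],float))[0]; c=R@np.array(X,float)+np.array(p["tvec"],float).ravel()
    K=np.array(p["mtx"],float)
    if p.get("fish"):
        q=np.hypot(c[0],c[1]); th=np.arctan2(q,c[2]); c=np.array([c[0]/q*th,c[1]/q*th,1])
    u=K@(c/c[2]); return u[:2]
def cap(n):
    p=capture(n)
    if n=="wrist": p["fish"]=1
    return p
E
python3 - <<'E'
from h import *
L={"box_large_c":.021,"box_large_latch":.021,"box_medium_c":.018,"box_medium_latch":.018,"box_small_c":.015,"box_small_latch":.015,"stand":0,"bed":.032,"keeper_bar":.2,"stain_bottle":0,"canister":0,"beaker":0,"squeeze_bottle":0,"flask":0,"dish":0,"microscope_old":0}
for n in("top","scene"):
    p=cap(n);cv2.imwrite(f"pics/{n}0.png",p["frame"]);print(n,np.round(ray(p,(210,280)),3).tolist())
    for l,z in L.items():
        r=pinpoint(l,p)
        print(l,[(np.round(a["pixel"]).tolist(),round(a["confidence"],2),np.round(atz(p,a["pixel"],z),3).tolist()) for a in r[:2]])
print(observe()["tcp_rot"])
E
```

```text
top [[0.227, 0.004, 1.652], [0.211, 0.014, -0.977]]
box_large_c [([251.0, 350.0], 0.88, [0.441, -0.239, 0.021])]
box_large_latch [([249.0, 373.0], 0.78, [0.453, -0.321, 0.021])]
box_medium_c [([244.0, 311.0], 0.8, [0.46, -0.095, 0.018]), ([207.0, 178.0], 0.45, [0.569, 0.41, 0.018])]
box_medium_latch [([230.0, 306.0], 0.69, [0.509, -0.074, 0.018])]
box_small_c [([239.0, 177.0], 0.78, [0.448, 0.402, 0.015]), ([252.0, 181.0], 0.35, [0.4, 0.382, 0.015])]
box_small_latch [([253.0, 182.0], 0.63, [0.397, 0.378, 0.015]), ([244.0, 311.0], 0.47, [0.459, -0.095, 0.015])]
stand [([238.0, 250.0], 0.74, [0.469, 0.134, 0.0])]
bed [([222.0, 239.0], 0.6, [0.522, 0.175, 0.032]), ([241.0, 177.0], 0.24, [0.44, 0.398, 0.032])]
keeper_bar [([184.0, 229.0], 0.48, [0.62, 0.202, 0.2])]
stain_bottle [([199.0, 295.0], 0.5, [0.629, -0.029, 0.0]), ([254.0, 180.0], 0.5, [0.396, 0.39, 0.0])]
canister [([263.0, 279.0], 0.6, [0.383, 0.02, 0.0])]
beaker [([273.0, 391.0], 0.64, [0.372, -0.394, 0.0])]
squeeze_bottle [([194.0, 390.0], 0.7, [0.673, -0.39, 0.0]), ([207.0, 177.0], 0.65, [0.571, 0.419, 0.0])]
flask [([204.0
[... 871 characters left out ...]
]
keeper_bar [([225.0, 221.0], 0.45, [0.611, 0.209, 0.2]), ([203.0, 346.0], 0.35, [0.369, -0.069, 0.2])]
stain_bottle [([221.0, 265.0], 0.67, [0.631, -0.024, 0.0]), ([187.0, 355.0], 0.54, [0.463, -0.354, 0.0])]
canister [([263.0, 323.0], 0.65, [0.377, 0.017, 0.0])]
beaker [([190.0, 383.0], 0.68, [0.37, -0.397, 0.0]), ([220.0, 302.0], 0.24, [0.53, -0.101, 0.0])]
squeeze_bottle [([164.0, 312.0], 0.67, [0.661, -0.378, 0.0])]
flask [([324.0, 186.0], 0.86, [0.58, 0.425, 0.0]), ([340.0, 246.0], 0.61, [0.411, 0.367, 0.0])]
dish [([166.0, 344.0], 0.56, [0.554, -0.437, 0.0])]
microscope_old [([341.0, 248.0], 0.44, [0.405, 0.366, 0.0])]
[-2.91402620e-07 -1.85332445e-01  9.82675880e-01 -2.83000321e-07]
```

```bash
python3 - <<'E'
import cv2
a=cv2.imread("pics/top0.png")[160:300,150:430];cv2.imwrite("pics/topc.png",cv2.resize(a,(800,400),interpolation=cv2.INTER_CUBIC))
E
```

```text
(no output)
```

View pics/topc.png

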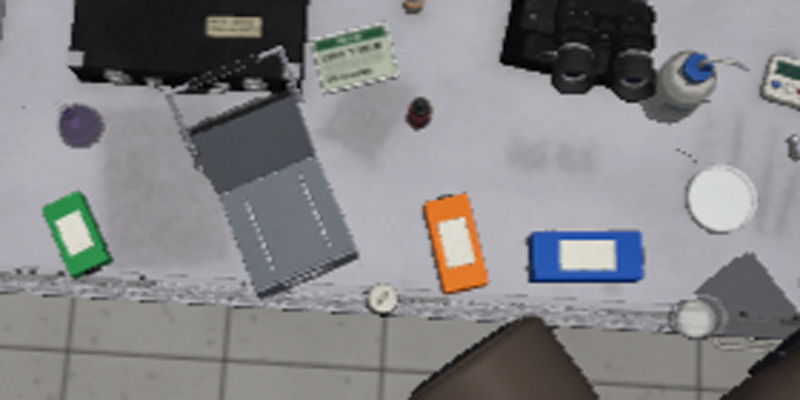

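View pics/scene0.png

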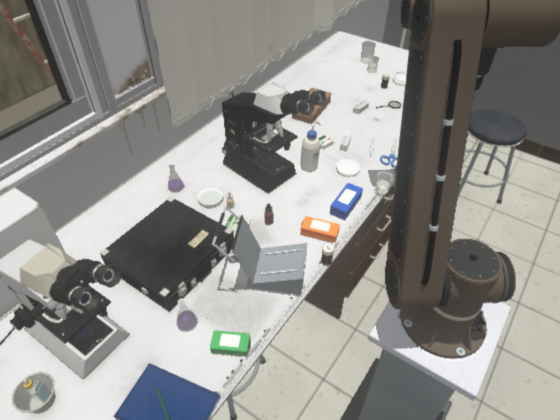

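The crop shows the stand near crop (265,195), with its backstop facing up and left and the yaw at about 22°. The boxes are blue at (586,256), orange at (455,242) with its latch at the top, and green at (75,233) with its latch at the bottom. The scene view agrees and shows the keeper folded back beside a black case. I'll move above the large box first.

Call:
{"fn": "send_rows", "kwargs": {"deltas": [[-4, 3.5, -1, 0, 8.5], [-4, 3.5, -1, 0, 8.5], [-4, 3.5, -1, 0, 8.5], [-4, 3.5, -1, 0, 8.5], [-4, 3.5, 0, 0, 8.5], [-4, 3.5, 0, 0, 8.5], [-4, 3.5, 0, 0, 8.5], [-4, 3.5, 0, 0, 8.5], [0, 0, 0, -0.18, 8.5], [0, 0, 0, -0.18, 8.5]]}}

```text
time: 2.95
ee_pos: [0.4423, -0.2504, 0.256]
tcp_rot: [0.0, -0.362, 0.932, -0.0]
force: [0.1, -0.2, 0.2]
gripper_width: 0.0851
grasp_force: 0.0
```

Call:
{"fn": "send_rows", "kwargs": {"deltas": [[0, 0, 0, -0.18, 8.5], [0, 0, 0, -0.18, 8.5], [0, 0, 0, -0.18, 8.5], [0, 0, 0, -0.18, 8.5], [0, 0, 0, -0.18, 8.5], [0, 0, 0, 0, 8.5]]}}

```text
time: 3.7
ee_pos: [0.4419, -0.2513, 0.2558]
tcp_rot: [-0.0, 0.728, -0.685, 0.0]
force: [-0.2, -0.2, -1.3]
gripper_width: 0.085
grasp_force: 0.0
```

```bash
cat >> h.py <<'E'
from scipy.spatial.transform import Rotation as Rn
def tool():
    s=observe(); q=s["tcp_rot"]; R=Rn.from_quat([q[1],q[2],q[3],q[0]]).as_matrix()
    return s,np.array(s["ee_pos"]),R
def stat():
    s,P,R=tool(); print("t",round(s["time"],2),"P",P.round(4),"yaw",round(np.arctan2(R[1,0],R[0,0]),4),"F",np.round(s["force"],1),"w",round(s["gripper_width"],4),"g",round(s["grasp_force"],1),"j",np.round(s["joints"],2))
def look(name,labels,p=None):
    p=p or cap(name); o={}
    for l,z in labels.items():
        r=pinpoint(l,p)
        if r: o[l]=atz(p,r[0]["pixel"],z); print(name,l,np.round(r[0]["pixel"]),round(r[0]["confidence"],2),o[l].round(4))
    return p,o
E
python3 - <<'E'
from h import *
stat()
p,o=look("wrist",{"box_large_c":.021,"box_large_latch":.021,"box_medium_c":.018,"box_medium_latch":.018})
cv2.imwrite("pics/w1.png",p["frame"])
# blue mask -> outline on z=.042
hsv=cv2.cvtColor(p["frame"],cv2.COLOR_BGR2HSV); m=cv2.inRange(hsv,(100,120,60),(130,255,255))
c=max(cv2.findContours(m,0,1)[0],key=cv2.contourArea)[:,0]
X=np.array([atz(p,(v,u),.042)[:2] for u,v in c]); r=cv2.minAreaRect((X*1000).astype(np.float32)); print(r)
E
```

```text
t 3.7 P [ 0.4419 -0.2513  0.2558] yaw -1.51 F [-0.2 -0.2 -1.3] w 0.085 g 0.0 j [-0.13  0.06 -0.28  0.   -1.23  0.19]
wrist box_large_c [168. 284.] 0.61 [ 0.445  -0.2523  0.021 ]
wrist box_large_latch [113. 280.] 0.77 [ 0.4536 -0.3195  0.021 ]
wrist box_medium_c [283. 274.] 0.82 [ 0.449  -0.0847  0.018 ]
wrist box_medium_latch [291. 228.] 0.97 [ 0.5165 -0.0652  0.018 ]
((448.6307067871094, -254.16915893554688), (61.17066192626953, 138.33956909179688), 3.5314409732818604)
```

View pics/w1.png

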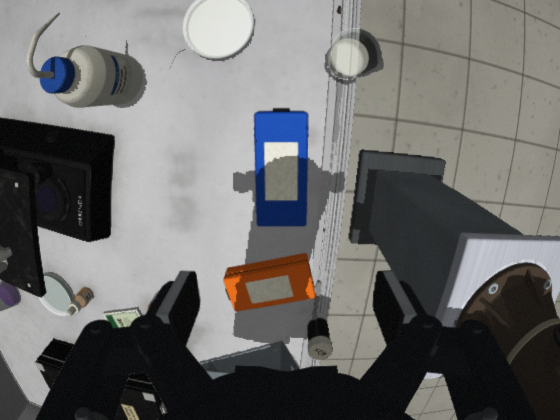

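The wrist view shows the blue box at (281,168) with its latch on top at (281,110) and the orange box below it at (270,280). The blue mask measures 61x138 mm, so the fit is good. Next is grasping the large box.

Call:
{"fn": "send_rows", "kwargs": {"deltas": [[0.3, -0.65, 4, 0, 8.5], [0, 0, 6, 0, 8.5], [0, 0, 6, 0, 8.5], [0, 0, 4, 0, 8.5], [0, 0, 2.6, 0, 8.5], [0, 0, 0, 0, 8.5], [0, 0, 0, 0, 5], [0, 0, 0, 0, 5], [0, 0, 0, 0, 5], [0, 0, 0, 0, 5]]}}

```text
time: 5.2
ee_pos: [0.4489, -0.254, 0.0303]
tcp_rot: [-0.0, 0.729, -0.685, 0.0]
force: [0.5, 0.8, 0.9]
gripper_width: 0.0499
grasp_force: 0.0
```

Call:
{"fn": "send_rows", "kwargs": {"deltas": [[0, 0, 0, 0, 5], [0, 0, -3, 0, 5], [0, 0, -6, 0, 5], [0, 0, -6, 0, 5], [0, 0, -6, 0, 5], [0, 0, -3, 0, 5], [0, 0, 0, 0, 5]]}}

```text
time: 6.08
ee_pos: [0.4497, -0.2543, 0.2726]
tcp_rot: [-0.001, 0.729, -0.685, 0.002]
force: [0.4, 0.9, -1.0]
gripper_width: 0.0498
grasp_force: 0.0
```

```bash
python3 - <<'E'
from h import *
stat()
p,o=look("wrist",{"box_large_c":.25,"box_large_latch":.25,"stand":0,"bed":.032})
cv2.imwrite("pics/w2.png",p["frame"])
E
```

```text
t 6.08 P [ 0.4497 -0.2543  0.2726] yaw -1.5087 F [ 0.4  0.9 -1. ] w 0.0498 g 0.0 j [-0.13  0.06 -0.24  0.   -1.26  0.2 ]
wrist box_large_c [168. 289.] 0.61 [ 0.4513 -0.3008  0.25  ]
wrist box_large_latch [116. 290.] 0.75 [ 0.4528 -0.3305  0.25  ]
wrist stand [367. 263.] 0.88 [0.471  0.1272 0.    ]
```

View pics/w2.png

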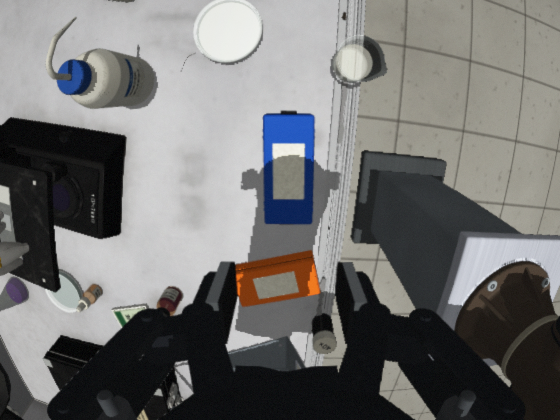

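The blue box is still on the bench at (288,168), and the fingers closed on nothing. I'll check where the TCP axis projects and take a new fix from the top and scene cameras.

```bash
python3 - <<'E'
from h import *
p=cap("wrist"); s,P,R=tool()
print("K",np.array(p["mtx"]).round(1).tolist(),"cam",ray(p,(210,280))[0].round(3),ray(p,(210,281))[1].round(3))
for d in(-.05,0,.017,.1,.25): print(d,proj(p,P+R[:,2]*d).round(0))
print("fingers", proj(p,P+R[:,1]*.025+R[:,2]*.01).round(0),proj(p,P-R[:,1]*.025+R[:,2]*.01).round(0))
for n in("top","scene","wrist"):
    p=cap(n); hsv=cv2.cvtColor(p["frame"],cv2.COLOR_BGR2HSV); m=cv2.inRange(hsv,(100,120,60),(130,255,255))
    for c in sorted(cv2.findContours(m,0,1)[0],key=cv2.contourArea)[-3:]:
        X=np.array([atz(p,(v,u),.042)[:2] for u,v in c[:,0]])*1000
        print(n,cv2.contourArea(c),cv2.minAreaRect(X.astype(np.float32)))
E
```

```text
K [[325.2, 0.0, 285.8], [0.0, 325.2, 208.7], [0.0, 0.0, 1.0]] cam [ 0.454 -0.339  0.428] [-0.007  0.333 -0.943]
-0.05 [287. 315.]
0 [286. 260.]
0.017 [286. 246.]
0.1 [286. 203.]
0.25 [286. 167.]
fingers [329. 251.] [244. 251.]
top 253.5 ((418.12176513671875, -562.0555419921875), (79.05570220947266, 68.3780288696289), 3.3949811458587646)
top 541.0 ((444.8030700683594, -249.28640747070312), (61.86387634277344, 136.50933837890625), 3.38920521736145)
top 2021.5 ((455.05950927734375, 604.6873779296875), (202.6949920654297, 141.9831085205078), 11.587418556213379)
scene 73.0 ((445.7422790527344, -293.1746826171875), (58.9557991027832, 50.14798355102539), 3.99135160446167)
scene 993.5 ((495.3070373535156, 648.3997192382812), (109.4273681640625, 77.46931457519531), 34.89802932739258)
scene 1276.0 ((422.6695556640625, 597.8377685546875), (145.04537963867188, 82.21466064453125), 27.776872634887695)
wrist 0.0 ((732.5660400390625, -395.2177734375), (0.0, 0.0), 0.0)
wrist 615.0 ((756.6026611328125, -377.01678466796875), (47.5035514831543, 50.24803161621094), 85.06755065917969)
wrist 5364.0 ((448.602294921875, -254.39840698242188), (61.02147674560547, 138.33956909179688), 3.7042887210845947)
```

Call:
{"fn": "send_rows", "kwargs": {"deltas": [[0, 0, 4, 0, 8.5], [0, 0, 6, 0, 8.5], [0, 0, 6, 0, 8.5], [0, 0, 5, 0, 8.5], [0, 0, 3.2, 0, 8.5], [0, 0, 0, 0, 8.5]]}}

```text
time: 7.28
ee_pos: [0.4465, -0.2536, 0.0254]
tcp_rot: [0.002, 0.729, -0.685, -0.002]
force: [-0.7, 0.6, -0.1]
gripper_width: 0.085
grasp_force: 0.0
```

```bash
python3 - <<'E'
from h import *
stat()
p=cap("wrist")
cv2.imwrite("pics/w3.png",p["frame"])
E
```

```text
t 7.28 P [ 0.4465 -0.2536  0.0254] yaw -1.509 F [-0.7  0.6 -0.1] w 0.085 g 0.0 j [-0.13  0.31 -0.57 -0.   -0.7   0.2 ]
```

View pics/w3.png

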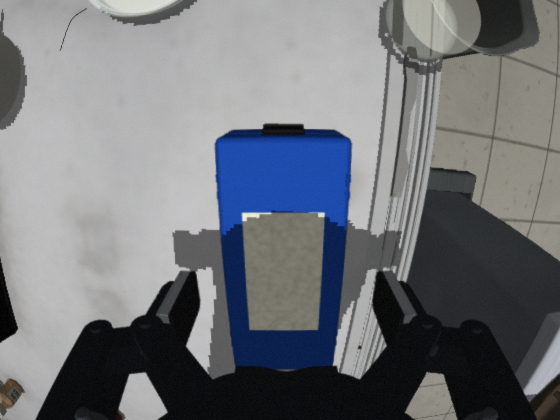

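The fingers straddle the box with the card centred at (284,270), and the tips sit a little above the bench. I'll go 5 mm lower and close.

Call:
{"fn": "send_rows", "kwargs": {"deltas": [[0, 0, 0.6, 0, 8.5], [0, 0, 0, 0, 5.5], [0, 0, 0, 0, 5.5], [0, 0, 0, 0, 5.5], [0, 0, 0, 0, 5.5]]}}

```text
time: 7.95
ee_pos: [0.449, -0.254, 0.0225]
tcp_rot: [-0.0, 0.729, -0.685, 0.001]
force: [-0.8, 0.9, 5.7]
gripper_width: 0.0551
grasp_force: 3.3
```

```bash
python3 - <<'E'
from h import *
stat()
p=cap("wrist")
cv2.imwrite("pics/w4.png",p["frame"])
E
```

```text
t 7.95 P [ 0.449  -0.254   0.0225] yaw -1.5085 F [-0.8  0.9  5.7] w 0.0551 g 3.3 j [-0.13  0.31 -0.57  0.   -0.68  0.2 ]
```

View pics/w4.png

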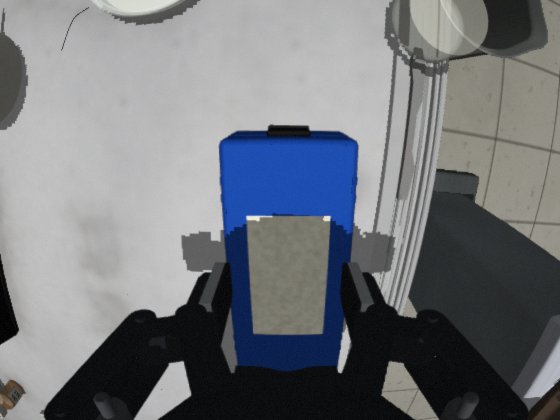

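The picture shows the tips resting on the lid edges at (230,265) and (345,265). Their inner gap is about 54 mm at lid height, so the fingertips end about 2 cm behind the reported TCP rather than 17 mm ahead of it. I'll open and go deeper, watching the force.

Call:
{"fn": "send_rows", "kwargs": {"deltas": [[0, 0, -0.6, 0, 8.5], [0, 0, 0, 0, 8.5], [0, 0, 0, 0, 8.5], [0, 0, 1.5, 0, 8.5], [0, 0, 1.2, 0, 8.5], [0, 0, 0, 0, 8.5]]}}

```text
time: 8.75
ee_pos: [0.4473, -0.2537, -0.001]
tcp_rot: [0.001, 0.729, -0.685, -0.001]
force: [-0.2, 0.1, 0.7]
gripper_width: 0.0849
grasp_force: 0.0
```

Call:
{"fn": "send_rows", "kwargs": {"deltas": [[0, 0, 0, 0, 5], [0, 0, 0, 0, 5], [0, 0, 0, 0, 5], [0, 0, 0, 0, 5]]}}

```text
time: 9.25
ee_pos: [0.4487, -0.254, 0.0011]
tcp_rot: [-0.0, 0.729, -0.685, 0.0]
force: [-1.4, 0.5, 4.5]
gripper_width: 0.0607
grasp_force: 66.9
```

```bash
python3 - <<'E'
from h import *
stat()
E
```

```text
t 9.25 P [ 0.4487 -0.254   0.0011] yaw -1.5087 F [-1.4  0.5  4.5] w 0.0607 g 66.9 j [-0.13  0.35 -0.59  0.   -0.63  0.2 ]
```

Gripped at 61 mm and 67 N. In effect the box bottom sits at the TCP height. I'll lift it, then fit the stand pose from the two clear starting pictures.

Call:
{"fn": "send_rows", "kwargs": {"deltas": [[0, 0, -2, 0, 5], [0, 0, -4, 0, 5], [0, 0, -5, 0, 5], [0, 0, -5, 0, 5], [0, 0, -5, 0, 5], [0, 0, -4, 0, 5], [0, 0, 0, 0, 5]]}}

```text
time: 10.12
ee_pos: [0.4499, -0.2541, 0.2534]
tcp_rot: [-0.002, 0.729, -0.685, 0.002]
force: [-0.5, -0.3, -5.1]
gripper_width: 0.0606
grasp_force: 67.7
```

```bash
cat > fit.py <<'E'
from h import *
from scipy.optimize import minimize
def bedT(x,y,s):
    c,n,C,S=np.cos(s),np.sin(s),np.cos(.35),np.sin(.35)
    R=np.array([[c*C,-n,c*S],[n*C,c,n*S],[-S,0,C]]); return R,np.array([x+.065*c,y+.065*n,.032])
Ls=[((-.15,-.068,0),(-.15,.068,0)),((-.15,-.068,0),(0,-.068,0)),((-.15,.068,0),(0,.068,0)),((0,-.068,0),(0,.068,0)),((0,-.068,.15),(0,.068,.15)),((0,-.068,0),(0,-.068,.15)),((0,.068,0),(0,.068,.15))]
for y in(-.036,-.04,.036,.04): Ls.append(((-.135,y,.006),(-.02,y,.006)))
P=np.array([np.array(a)+(np.array(b)-np.array(a))*t for a,b in Ls for t in np.linspace(0,1,25)])
def cost(v,ims):
    R,o=bedT(*v); e=0
    for p,dt in ims:
        uv=np.array([proj(p,X) for X in P@R.T+o]).astype(np.float32)
        d=cv2.remap(dt,uv[:,0],uv[:,1],1,borderValue=20).ravel(); e+=np.minimum(d,4).mean()
    return e
if __name__=="__main__":
    stat(); ims=[]
    for n in("top","scene"):
        p=cap(n); f=cv2.imread(f"pics/{n}0.png"); E=cv2.Canny(f,40,110)
        ims.append((p,cv2.distanceTransform(255-E,2,5)))
    for sel in([ims[0]],[ims[1]],ims):
        best=min((minimize(cost,(x,y,s),args=(sel,),method="Nelder-Mead",options=dict(initial_simplex=[(x,y,s),(x+.01,y,s),(x,y+.01,s),(x,y,s+.06)])) for x in(.455,.47) for y in(.125,.14) for s in(.33,.42)),key=lambda r:r.fun)
        print(best.x.round(4),round(best.fun,3))
E
python3 fit.py
```

```text
t 10.12 P [ 0.4499 -0.2541  0.2534] yaw -1.5088 F [-0.5 -0.3 -5.1] w 0.0606 g 67.7 j [-0.13  0.07 -0.28  0.   -1.22  0.2 ]
[0.4687 0.131  0.4628] 0.433
[0.467  0.1333 0.464 ] 0.558
[0.4681 0.1323 0.4585] 1.097
```

The two fits agree: the stand is at (0.468, 0.132) with a yaw of about 0.461. I'll carry the large box over it.

Call:
{"fn": "send_rows", "kwargs": {"deltas": [[-2, -0.4, 0, 0, 5], [-4, -0.5, 0, 0, 5], [-4.5, -0.5, 0, 0, 5], [-4.5, -0.5, 0, 0, 5], [-4.5, -0.5, 0, 0, 5], [-4.5, -0.5, 0, 0, 5], [-4.5, -0.5, 0, 0, 5], [-4.5, -0.5, 0, 0, 5], [-3.5, -0.5, 0, 0, 5], [-2, 0, 0, 0, 5]]}}

```text
time: 11.48
ee_pos: [0.4675, 0.1343, 0.2484]
tcp_rot: [0.002, 0.729, -0.684, -0.001]
force: [-0.0, 0.3, -4.7]
gripper_width: 0.0605
grasp_force: 67.6
```

Call:
{"fn": "send_rows", "kwargs": {"deltas": [[0, 0, 1, 0.1675, 5], [0, 0, 1, 0.1675, 5], [0, 0, 2, 0.1675, 5], [0, 0, 2, 0.1675, 5], [0, 0, 2, 0.1675, 5], [0, 0, 2, 0.1675, 5], [0, 0, 0, 0.1675, 5], [0, 0, 0, 0, 5]]}}

```text
time: 12.48
ee_pos: [0.4678, 0.1323, 0.1495]
tcp_rot: [-0.001, -0.228, 0.974, -0.0]
force: [0.5, 0.2, -4.0]
gripper_width: 0.0612
grasp_force: 67.6
```

```bash
cat >> h.py <<'E'
def togo(x,y):
    s,P,R=tool(); d=np.array([x,y,P[2]])-P; print("togo tool cm",(R.T@d*100).round(2))
E
python3 - <<'E'
from h import *
stat();togo(.4701,.1331)
p=cap("wrist");cv2.imwrite("pics/w5.png",p["frame"])
E
```

```text
t 12.47 P [0.4678 0.1323 0.1495] yaw -2.6808 F [ 0.5  0.2 -4. ] w 0.0612 g 67.6 j [ 0.68  0.11 -0.49 -0.   -0.98 -1.79]
togo tool cm [-0.24 -0.03 -0.  ]
```

View pics/w5.png

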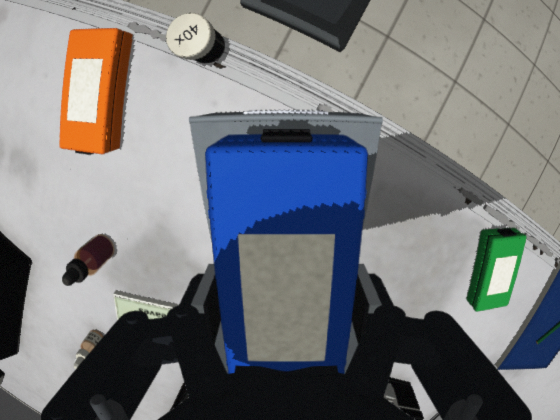

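The blue box is square over the stand and centred, with the stand edges at (190,118) and (382,118) around it. I'll lower it and let it pivot.

Call:
{"fn": "send_rows", "kwargs": {"deltas": [[-0.2, 0, 2, 0, 5], [0, 0, 2, 0, 5], [0, 0, 2, 0, 5], [0, 0, 0.8, 0, 5], [0, 0, 0.8, 0, 5], [0, 0, 0, 0, 5]]}}

```text
time: 13.28
ee_pos: [0.4725, 0.1349, 0.076]
tcp_rot: [0.002, -0.229, 0.973, 0.0]
force: [4.8, 0.5, 1.0]
gripper_width: 0.0606
grasp_force: 68.7
```

Call:
{"fn": "send_rows", "kwargs": {"deltas": [[0, 0, 0.6, 0, 5], [0, 0, 0.6, 0, 5], [0, 0, 0, 0, 5]]}}

```text
time: 13.65
ee_pos: [0.4754, 0.1369, 0.0655]
tcp_rot: [0.005, -0.23, 0.973, 0.001]
force: [11.1, 1.5, 5.4]
gripper_width: 0.0606
grasp_force: 70.4
```

```bash
python3 - <<'E'
from h import *
stat();togo(.4701,.1331)
p=cap("wrist");cv2.imwrite("pics/w6.png",p["frame"])
E
```

```text
t 13.65 P [0.4754 0.1369 0.0655] yaw -2.6783 F [11.1  1.5  5.4] w 0.0606 g 70.4 j [ 0.68  0.21 -0.59  0.   -0.76 -1.79]
togo tool cm [ 0.65 -0.1  -0.01]
```

Call:
{"fn": "send_rows", "kwargs": {"deltas": [[0, 0, 0.5, 0, 5], [0, 0, 0.5, 0, 5], [0, 0, 0, 0, 5]]}}

```text
time: 14.08
ee_pos: [0.4764, 0.1377, 0.0562]
tcp_rot: [0.006, -0.23, 0.973, 0.002]
force: [11.5, 2.2, 6.9]
gripper_width: 0.0608
grasp_force: 72.2
```

```bash
python3 - <<'E'
from h import *
stat();togo(.4701,.1331)
p=cap("wrist");cv2.imwrite("pics/w6.png",p["frame"])
a=cap("scene");b=cv2.resize(a["frame"][180:310,180:360],None,fx=4,fy=4,interpolation=cv2.INTER_CUBIC);cv2.imwrite("pics/s6.png",b)
E
```

```text
t 14.07 P [0.4764 0.1377 0.0562] yaw -2.6783 F [11.5  2.2  6.9] w 0.0608 g 72.2 j [ 0.68  0.23 -0.59  0.   -0.73 -1.79]
togo tool cm [ 0.77 -0.14 -0.01]
```

View pics/s6.png

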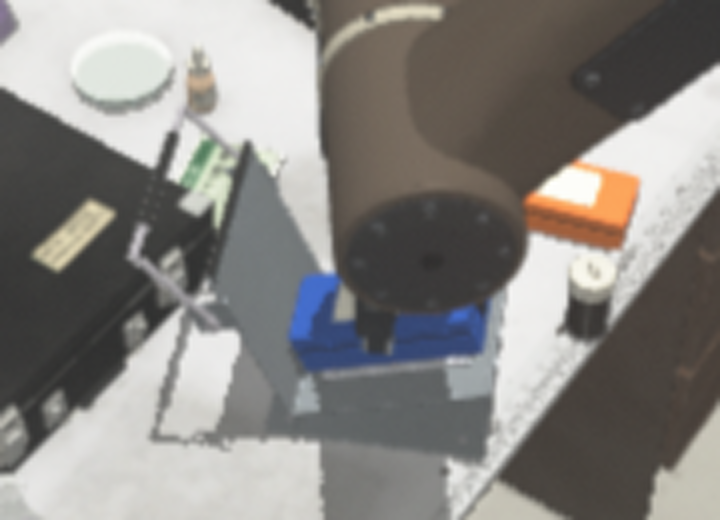

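The scene crop shows the blue box on the bed at (390,325), tilted with it, and its back end near the backstop at (292,340). I'll push it against the backstop along the slope and release.

Call:
{"fn": "send_rows", "kwargs": {"deltas": [[-0.5, 0, 0.4, 0, 5], [-0.5, 0, 0.2, 0, 5], [0, 0, 0, 0, 5]]}}

```text
time: 14.55
ee_pos: [0.4815, 0.1396, 0.0534]
tcp_rot: [0.003, -0.229, 0.973, 0.001]
force: [-22.9, -1.5, 66.3]
gripper_width: 0.0609
grasp_force: 81.2
```

Call:
{"fn": "send_rows", "kwargs": {"deltas": [[0, 0, 0, 0, 7.5], [0, 0, 0, 0, 8.5], [0, 0, 0, 0, 8.5], [0, 0, -3, 0, 8.5], [0, 0, -5, 0, 8.5], [0, 0, -5, 0, 8.5], [0, 0, 0, 0, 8.5]]}}

```text
time: 15.42
ee_pos: [0.4814, 0.1396, 0.1803]
tcp_rot: [0.003, -0.228, 0.974, 0.001]
force: [0.3, -0.2, -0.7]
gripper_width: 0.0848
grasp_force: 0.0
```

```bash
cat > bx.py <<'E'
from fit import *
COL={"large":((100,110,40),(130,255,255),(.14,.062,.042)),"medium":((5,150,60),(18,255,255),(.12,.058,.036)),"small":((50,100,40),(80,255,255),(.10,.054,.030))}
SP=(.468,.132,.461)
def top(p,k,z0):
    """lid outline in bed frame: mask contour rays cut with plane bed z=z0+h"""
    lo,hi,d=COL[k]; m=cv2.inRange(cv2.cvtColor(p["frame"],cv2.COLOR_BGR2HSV),lo,hi)
    c=max(cv2.findContours(m,0,1)[0],key=cv2.contourArea)[:,0]; R,o=bedT(*SP); X=[]
    for u,v in c:
        a,b=ray(p,(v,u)); a=R.T@(a-o); b=R.T@b; X.append((a+b*(z0+d[2]-a[2])/b[2])[:2])
    X=np.array(X)*1000; print(k,"bed rect",cv2.minAreaRect(X.astype(np.float32)),"x",X[:,0].min().round(1),X[:,0].max().round(1),"y",X[:,1].min().round(1),X[:,1].max().round(1))
E
python3 - <<'E'
from bx import *
stat()
p=cap("wrist");cv2.imwrite("pics/w7.png",p["frame"]); top(p,"large",0)
print(SP, pinpoint("box_large_c",p)[:1])
p=cap("top");top(p,"large",0)
E
```

```text
t 15.43 P [0.4814 0.1396 0.1803] yaw -2.6808 F [ 0.3 -0.2 -0.7] w 0.0848 g 0.0 j [ 0.68  0.09 -0.42  0.   -1.05 -1.79]
large bed rect ((-73.70258331298828, 0.14982223510742188), (62.763458251953125, 155.6531982421875), 89.94081115722656) x -151.5 4.1 y -31.3 31.6
(0.468, 0.132, 0.461) [{'pixel': [193.7, 287.2], 'confidence': 0.62}]
large bed rect ((136.51364135742188, 434.21014404296875), (149.81382751464844, 256.6761474609375), 81.71246337890625) x 0.7 274.2 y 347.8 515.8
```

View pics/w7.png

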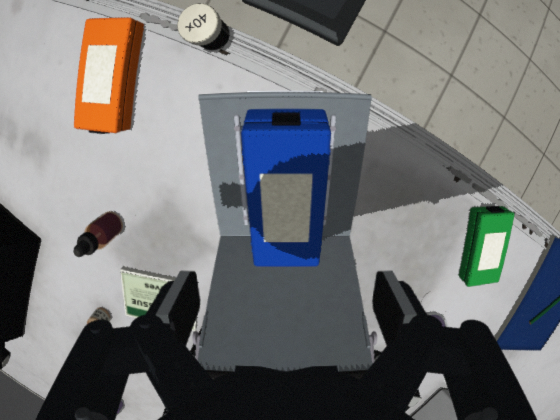

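The blue box sits between the rails, centred in y to about 0.2 mm, square to 0.1° and against the backstop at (283,265). Next is the medium box.

Call:
{"fn": "send_rows", "kwargs": {"deltas": [[2.58, -3.74, -1, 0, 8.5], [2.58, -3.74, -1, 0, 8.5], [2.58, -3.74, -1, 0, 8.5], [2.58, -3.74, -1, 0, 8.5], [2.58, -3.74, -1, 0, 8.5], [0, 0, 0, -0.18, 8.5], [0, 0, 0, -0.18, 8.5], [0, 0, 0, -0.18, 8.5], [0, 0, 0, -0.18, 8.5], [0, 0, 0, -0.18, 8.5]]}}

```text
time: 16.82
ee_pos: [0.446, -0.0865, 0.2249]
tcp_rot: [-0.002, -0.631, 0.776, 0.001]
force: [0.3, -0.3, -0.1]
gripper_width: 0.0851
grasp_force: 0.0
```

Call:
{"fn": "send_rows", "kwargs": {"deltas": [[0, 0, 0, -0.18, 8.5], [0, 0, 0, -0.18, 8.5], [0, 0, 0, -0.18, 8.5], [0, 0, 0, -0.18, 8.5], [0, 0, 0, -0.18, 8.5], [0, 0, 0, -0.18, 8.5], [0, 0, 0, -0.18, 8.5], [0, 0, 0, -0.18, 8.5], [0, 0, 0, -0.18, 8.5], [0, 0, 0, -0.18, 8.5]]}}

```text
time: 18.08
ee_pos: [0.446, -0.0865, 0.2249]
tcp_rot: [0.0, 1.0, 0.012, -0.002]
force: [-0.2, -0.2, -0.1]
gripper_width: 0.0849
grasp_force: 0.0
```

```bash
cat >> bx.py <<'E'
def flat(p,k):
    lo,hi,d=COL[k]; m=cv2.inRange(cv2.cvtColor(p["frame"],cv2.COLOR_BGR2HSV),lo,hi)
    c=max(cv2.findContours(m,0,1)[0],key=cv2.contourArea)[:,0]
    X=np.array([atz(p,(v,u),d[2])[:2] for u,v in c])*1000; r=cv2.minAreaRect(X.astype(np.float32)); print(k,np.round(r[0],1),np.round(r[1],1),round(r[2],2)); return r
E
python3 - <<'E'
from bx import *
stat(); p,o=look("wrist",{"box_medium_c":.018,"box_medium_latch":.018}); r=flat(p,"medium"); togo(r[0][0]/1000,r[0][1]/1000)
E
```

```text
t 18.07 P [ 0.446  -0.0865  0.2249] yaw 0.0245 F [-0.2 -0.2 -0.1] w 0.0849 g 0.0 j [ 0.24 -0.02 -0.43 -0.   -1.16  1.35]
wrist box_medium_latch [116. 270.] 0.66 [ 0.5124 -0.0683  0.018 ]
medium [456.5 -85.9] [119.6  57.8] 16.12
togo tool cm [ 1.04 -0.05 -0.  ]
```

Call:
{"fn": "send_rows", "kwargs": {"deltas": [[1.05, -0.05, 2, 0, 8.5], [0, 0, 3, -0.13, 8.5], [0, 0, 5, -0.127, 8.5], [0, 0, 5, 0, 8.5], [0, 0, 5, 0, 8.5], [0, 0, 2.2, 0, 8.5], [0, 0, 1, 0, 8.5], [0, 0, 0, 0, 8.5], [0, 0, 0, 0, 4.8], [0, 0, 0, 0, 4.8]]}}

```text
time: 19.48
ee_pos: [0.4583, -0.0856, -0.0039]
tcp_rot: [-0.0, 0.991, 0.137, 0.001]
force: [0.6, -0.8, -0.0]
gripper_width: 0.0569
grasp_force: 63.8
```

Call:
{"fn": "send_rows", "kwargs": {"deltas": [[0, 0, 0, 0, 4.8], [0, 0, 0, 0, 4.8], [0, 0, -1, 0, 4.8]]}}

```text
time: 19.85
ee_pos: [0.4569, -0.0857, 0.0051]
tcp_rot: [-0.0, 0.991, 0.137, -0.0]
force: [-0.0, 0.8, -3.5]
gripper_width: 0.0568
grasp_force: 64.9
```

```bash
python3 - <<'E'
from bx import *
stat()
E
```

```text
t 19.85 P [ 0.4569 -0.0857  0.0051] yaw 0.2751 F [-0.   0.8 -3.5] w 0.0568 g 64.9 j [ 0.24  0.28 -0.7  -0.   -0.6   1.61]
```

Call:
{"fn": "send_rows", "kwargs": {"deltas": [[0, 0, -3, 0.1, 4.8], [0, 0, -4, 0.174, 4.8], [0, 0, -4, 0.174, 4.8], [0, 0, -3, 0.174, 4.8], [0, 0, -3, 0.174, 4.8], [0, 0, -2, 0.174, 4.8], [0, 0, -2, 0.174, 4.8], [0, 0, -2, 0.174, 4.8], [0, 0, -1, 0.174, 4.8], [0, 0, 0, 0.174, 4.8]]}}

```text
time: 21.1
ee_pos: [0.457, -0.0857, 0.2462]
tcp_rot: [-0.001, 0.766, -0.643, 0.0]
force: [-0.0, 0.1, -3.5]
gripper_width: 0.0565
grasp_force: 65.2
```

Call:
{"fn": "send_rows", "kwargs": {"deltas": [[0, 0, 0, 0.174, 4.8], [0, 0, 0, 0.174, 4.8], [0, 0, 0, 0.174, 4.8], [0, 0, 0, 0.174, 4.8], [0, 0, 0, 0.174, 4.8], [0, 0, 0, 0.174, 4.8], [0, 0, 0, 0.174, 4.8], [0, 0, 0, 0.072, 4.8], [-1.1, 1.6, 0, 0, 4.8], [-2.2, 3.2, 0, 0, 4.8]]}}

```text
time: 22.35
ee_pos: [0.4646, -0.0282, 0.2452]
tcp_rot: [0.0, -0.227, 0.974, 0.0]
force: [0.6, 0.8, -2.8]
gripper_width: 0.057
grasp_force: 65.1
```

Call:
{"fn": "send_rows", "kwargs": {"deltas": [[-2.2, 3.2, 0, 0, 4.8], [-2.2, 3.2, 0, 0, 4.8], [-2.2, 3.2, 0, 0, 4.8], [-2.2, 3.2, 1, 0, 4.8], [-0.8, 1.4, 3, 0, 4.8], [0, 0, 3, 0, 4.8], [0, 0, 0, 0, 4.8]]}}

```text
time: 23.22
ee_pos: [0.4863, 0.1409, 0.1732]
tcp_rot: [-0.002, -0.229, 0.974, -0.001]
force: [-0.3, -0.9, -1.8]
gripper_width: 0.0569
grasp_force: 65.2
```

```bash
python3 - <<'E'
from bx import *
stat(); togo(.4882,.1421)
p=cap("wrist");cv2.imwrite("pics/w8.png",p["frame"])
E
```

```text
t 23.23 P [0.4863 0.1409 0.1732] yaw -2.6804 F [-0.3 -0.9 -1.8] w 0.0569 g 65.2 j [ 0.67  0.12 -0.41 -0.   -1.05 -1.78]
togo tool cm [-0.22  0.02 -0.  ]
```

Call:
{"fn": "send_rows", "kwargs": {"deltas": [[-0.2, 0, 2, 0, 4.8], [0, 0, 2, 0, 4.8], [0, 0, 1.8, 0, 4.8], [0, 0, 0.8, 0, 4.8], [0, 0, 0.6, 0, 4.8], [0, 0, 0.6, 0, 4.8], [0, 0, 0.3, 0, 4.8], [0, 0, 0, 0, 4.8]]}}

```text
time: 24.28
ee_pos: [0.4955, 0.1453, 0.098]
tcp_rot: [0.006, -0.23, 0.973, 0.001]
force: [8.1, 1.3, 7.6]
gripper_width: 0.0567
grasp_force: 68.1
```

```bash
python3 - <<'E'
from bx import *
stat(); togo(.4882,.1421)
p=cap("wrist");cv2.imwrite("pics/w9.png",p["frame"]);top(p,"medium",.042);top(p,"large",0)
E
```

```text
t 24.27 P [0.4955 0.1453 0.098 ] yaw -2.678 F [8.1 1.3 7.6] w 0.0567 g 68.1 j [ 0.67  0.2  -0.5   0.   -0.85 -1.78]
togo tool cm [ 0.79  0.04 -0.01]
medium bed rect ((-48.28327178955078, -0.8003616333007812), (178.867431640625, 71.47470092773438), 0.24199418723583221) x -137.8 41.2 y -36.2 35.3
large bed rect ((-132.15451049804688, 1.4218101501464844), (63.079444885253906, 36.33286666870117), 85.20616149902344) x -148.9 -111.4 y -30.7 31.4
```

Call:
{"fn": "send_rows", "kwargs": {"deltas": [[0, 0, 0.5, 0, 4.8], [0, 0, 0.5, 0, 4.8], [-0.3, 0, 0.2, 0, 4.8], [-0.2, 0, 0, 0, 4.8]]}}

```text
time: 24.82
ee_pos: [0.4985, 0.1468, 0.0867]
tcp_rot: [0.004, -0.229, 0.973, 0.001]
force: [-2.7, -1.6, 20.3]
gripper_width: 0.0568
grasp_force: 71.6
```

```bash
python3 - <<'E'
from bx import *
stat(); togo(.4882,.1421)
E
```

```text
t 24.82 P [0.4985 0.1468 0.0867] yaw -2.6786 F [-2.7 -1.6 20.3] w 0.0568 g 71.6 j [ 0.67  0.23 -0.51  0.   -0.83 -1.78]
togo tool cm [ 1.13  0.04 -0.01]
```

Call:
{"fn": "send_rows", "kwargs": {"deltas": [[-0.3, 0, 0.2, 0, 4.8], [0, 0, 0, 0, 4.8], [0, 0, 0, 0, 7], [0, 0, 0, 0, 8.5], [0, 0, 0, 0, 8.5], [0, 0, -3, 0, 8.5], [0, 0, -5, 0, 8.5], [0, 0, -3, 0, 8.5], [0, 0, 0, 0, 8.5]]}}

```text
time: 25.95
ee_pos: [0.4987, 0.1471, 0.1922]
tcp_rot: [0.002, -0.229, 0.973, 0.001]
force: [-0.6, 0.1, -1.0]
gripper_width: 0.0851
grasp_force: 0.0
```

```bash
python3 - <<'E'
from bx import *
stat()
p=cap("wrist");top(p,"medium",.042);top(p,"large",0);flat(p,"small")
a=cap("scene")["frame"][170:310,170:370]
cv2.imwrite("pics/c10.png",np.hstack([p["frame"],cv2.resize(a,(240,168))[:,:].repeat(1,0)]) if 0 else np.hstack([cv2.resize(p["frame"],(420,315)),cv2.resize(a,(378,315),interpolation=cv2.INTER_CUBIC)]))
E
```

```text
t 25.95 P [0.4987 0.1471 0.1922] yaw -2.68 F [-0.6  0.1 -1. ] w 0.0851 g 0.0 j [ 0.67  0.12 -0.37  0.   -1.08 -1.77]
medium bed rect ((-63.815956115722656, -1.1003265380859375), (135.14846801757812, 58.89747619628906), 0.0897444561123848) x -131.4 3.8 y -30.6 28.4
large bed rect ((-128.24322509765625, 0.2355785369873047), (61.83842849731445, 40.91079330444336), 89.5639419555664) x -148.5 -107.6 y -30.8 31.1
small [440.  393.3] [106.2  69.5] 28.65
```

View pics/c10.png

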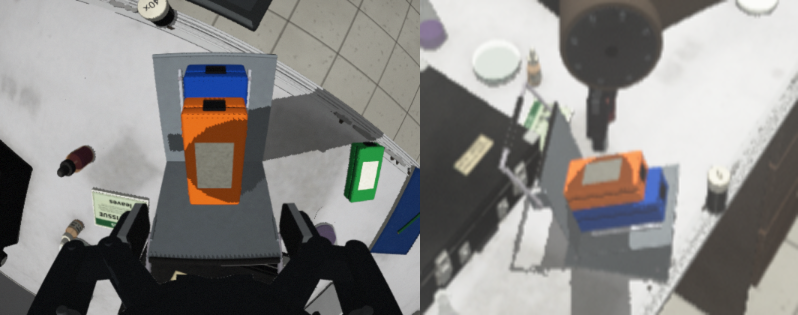

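The medium box lies square on the large one with its back at the backstop, as both views show (wrist half (214,150), scene half (605,170)). Next is the small box.

Call:
{"fn": "send_rows", "kwargs": {"deltas": [[-1.2, 4.95, -1, 0, 8.5], [-1.2, 4.95, -1, 0, 8.5], [-1.2, 4.95, -1, 0, 8.5], [-1.2, 4.95, 0, 0, 8.5], [-1.2, 4.95, 0, 0, 8.5], [0, 0, 0, 0, 8.5]]}}

```text
time: 26.8
ee_pos: [0.4395, 0.397, 0.2172]
tcp_rot: [-0.001, -0.23, 0.973, -0.001]
force: [0.2, -0.5, 0.0]
gripper_width: 0.0848
grasp_force: 0.0
```

```bash
python3 - <<'E'
from bx import *
stat(); p,o=look("wrist",{"box_small_c":.015,"box_small_latch":.015}); r=flat(p,"small"); togo(r[0][0]/1000,r[0][1]/1000)
E
```

```text
t 26.8 P [0.4395 0.397  0.2172] yaw -2.6773 F [ 0.2 -0.5  0. ] w 0.0848 g 0.0 j [ 1.06  0.22 -0.17 -0.   -1.18 -2.17]
wrist box_small_c [180. 293.] 0.66 [0.4416 0.4057 0.015 ]
small [437.9 402.7] [100.5  54. ] 28.92
togo tool cm [-0.16  0.89 -0.  ]
```

Call:
{"fn": "send_rows", "kwargs": {"deltas": [[0, 0.8, 2, -0.044, 8.5], [0, 0, 4, 0, 8.5], [0, 0, 5, 0, 8.5], [0, 0, 5, 0, 8.5], [0, 0, 4, 0, 8.5], [0, 0, 2.1, 0, 8.5], [0, 0, 1, 0, 8.5], [0, 0, 0, 0, 8.5]]}}

```text
time: 27.95
ee_pos: [0.4375, 0.401, -0.0115]
tcp_rot: [-0.0, -0.25, 0.968, -0.0]
force: [0.0, 0.1, -0.1]
gripper_width: 0.085
grasp_force: 0.0
```

```bash
python3 - <<'E'
from bx import *
stat(); p=cap("wrist"); stat(); togo(.4379,.4027); r=flat(p,"small")
E
```

```text
t 27.95 P [ 0.4375  0.401  -0.0115] yaw -2.6371 F [ 0.   0.1 -0.1] w 0.085 g 0.0 j [ 1.07  0.46 -0.42  0.   -0.68 -2.14]
t 28.0 P [ 0.4377  0.4016 -0.0107] yaw -2.6367 F [ 0.  -0.2  0.5] w 0.0849 g 0.0 j [ 1.07  0.46 -0.42  0.   -0.68 -2.14]
togo tool cm [-0.07  0.08  0.  ]
small [433.8 400.1] [99.8 54.3] 28.73
```

Call:
{"fn": "send_rows", "kwargs": {"deltas": [[0, 0, 0, 0, 4.4], [0, 0, 0, 0, 4.4], [0, 0, 0, 0, 4.4], [0, 0, 0, 0, 4.4], [0, 0, -2, 0.044, 4.4], [0, 0, -4, 0, 4.4], [0, 0, -5, 0, 4.4], [0, 0, -5, 0, 4.4], [0, 0, -5, 0, 4.4], [0, 0, -4, 0, 4.4]]}}

```text
time: 29.25
ee_pos: [0.437, 0.4017, 0.2412]
tcp_rot: [0.0, -0.229, 0.974, 0.001]
force: [0.0, 1.2, -2.5]
gripper_width: 0.0527
grasp_force: 63.8
```

Call:
{"fn": "send_rows", "kwargs": {"deltas": [[0.4, -2, 0, 0, 4.4], [0.8, -4, 0, 0, 4.4], [0.8, -4, 0, 0, 4.4], [0.8, -4, 0, 0, 4.4], [0.8, -4, 0, 0, 4.4], [0.8, -4, 0, 0, 4.4], [0.6, -3, 0, 0, 4.4], [0.1, -0.5, 2, 0, 4.4], [0, 0, 2, 0, 4.4], [0, 0, 0, 0, 4.4]]}}

```text
time: 30.5
ee_pos: [0.5033, 0.1492, 0.1964]
tcp_rot: [-0.002, -0.228, 0.974, -0.001]
force: [-0.2, 0.6, -1.8]
gripper_width: 0.0526
grasp_force: 63.7
```

```bash
python3 - <<'E'
from bx import *
stat(); p=cap("wrist"); togo(.5056,.1507)
E
```

```text
t 30.5 P [0.5033 0.1492 0.1964] yaw -2.6812 F [-0.2  0.6 -1.8] w 0.0526 g 63.7 j [ 0.66  0.13 -0.34 -0.   -1.11 -1.77]
togo tool cm [-0.16  0.01 -0.  ]
```

Call:
{"fn": "send_rows", "kwargs": {"deltas": [[-0.1, 0, 2, 0, 4.4], [0, 0, 2, 0, 4.4], [0, 0, 2, 0, 4.4], [0, 0, 0.8, 0, 4.4], [0, 0, 0.5, 0, 4.4], [0, 0, 0.5, 0, 4.4], [0, 0, 0.4, 0, 4.4], [0, 0, 0, 0, 4.4]]}}

```text
time: 31.55
ee_pos: [0.5103, 0.1534, 0.1205]
tcp_rot: [0.005, -0.23, 0.973, 0.001]
force: [5.4, 0.7, 8.2]
gripper_width: 0.0529
grasp_force: 66.9
```

```bash
python3 - <<'E'
from bx import *
stat(); p=cap("wrist"); togo(.5056,.1507);top(p,"medium",.042)
E
```

```text
t 31.55 P [0.5103 0.1534 0.1205] yaw -2.6781 F [5.4 0.7 8.2] w 0.0529 g 66.9 j [ 0.66  0.21 -0.44  0.   -0.92 -1.77]
togo tool cm [ 0.54 -0.03 -0.01]
medium bed rect ((-114.42020416259766, -1.8020057678222656), (33.93492126464844, 59.0114631652832), 4.583929061889648) x -130.2 -95.1 y -30.1 28.4
```

Call:
{"fn": "send_rows", "kwargs": {"deltas": [[-0.2, 0, 0.5, 0, 4.4], [-0.2, 0, 0.4, 0, 4.4], [-0.2, 0, 0.2, 0, 4.4], [0, 0, 0, 0, 4.4]]}}

```text
time: 32.1
ee_pos: [0.516, 0.1559, 0.1114]
tcp_rot: [0.005, -0.23, 0.973, 0.001]
force: [-1.4, -0.2, 23.9]
gripper_width: 0.0527
grasp_force: 70.3
```

```bash
python3 - <<'E'
from bx import *
stat(); togo(.5056,.1507)
E
```

```text
t 32.1 P [0.516  0.1559 0.1114] yaw -2.6776 F [-1.4 -0.2 23.9] w 0.0527 g 70.3 j [ 0.66  0.22 -0.44  0.   -0.9  -1.77]
togo tool cm [ 1.16  0.   -0.01]
```

Call:
{"fn": "send_rows", "kwargs": {"deltas": [[-0.3, 0, 0.2, 0, 4.4], [0, 0, 0, 0, 4.4], [0, 0, 0, 0, 6.5], [0, 0, 0, 0, 8.5], [0, 0, 0, 0, 8.5], [0, 0, -3, 0, 8.5], [0, 0, -5, 0, 8.5], [2, 0, -2, 0, 8.5], [2, 0, 0, 0, 8.5], [0, 0, 0, 0, 8.5]]}}

```text
time: 33.35
ee_pos: [0.4774, 0.137, 0.204]
tcp_rot: [0.0, -0.229, 0.973, 0.0]
force: [0.4, 0.3, -0.4]
gripper_width: 0.0852
grasp_force: 0.0
```

```bash
cat >> bx.py <<'E'
from scipy.optimize import least_squares
def barang(ps):
    R,o=bedT(*SP)
    for p in ps:
        r=pinpoint("keeper_bar",p)
        for a in r[:2]:
            f=lambda th: np.linalg.norm(proj(p,R@np.array([.012-.08*np.cos(th),0,.113+.08*np.sin(th)])+o)-np.array(a["pixel"])[::-1])
            T=np.linspace(-.2,2.4,261); e=[f(t) for t in T]; print("bar",a["pixel"],round(a["confidence"],2),"th",round(T[int(np.argmin(e))],2),"err px",round(min(e),1))
E
python3 - <<'E'
from bx import *
stat()
p=cap("wrist");top(p,"small",.078);top(p,"medium",.042);top(p,"large",0)
barang([p,cap("top"),cap("scene")])
E
```

```text
t 33.35 P [0.4774 0.137  0.204 ] yaw -2.6801 F [ 0.4  0.3 -0.4] w 0.0852 g 0.0 j [ 0.68  0.07 -0.39 -0.   -1.11 -1.79]
small bed rect ((-56.71969985961914, -0.5575675964355469), (120.33309173583984, 55.145904541015625), 0.09090536087751389) x -116.9 3.5 y -28.1 27.1
medium bed rect ((-111.99569702148438, -1.0631046295166016), (46.234432220458984, 58.113582611083984), 1.0239752531051636) x -135.0 -88.4 y -30.0 28.2
large bed rect ((169.130126953125, 413.44940185546875), (412.13824462890625, 141.5113067626953), 39.37276840209961) x -21.2 324.8 y 320.6 548.6
bar [191.1, 388.9] 0.16 th -0.2 err px 148.9
bar [225.3, 220.9] 0.73 th 1.89 err px 1.3
```

All three boxes are flush and square, and the keeper is at about 1.89 rad. I'll close the fingers and move in behind the keeper bar.

Call:
{"fn": "send_rows", "kwargs": {"deltas": [[0, 0, -2, 0, 0], [0, 0, -2, 0, 0], [-2, 0, 0, 0, 0], [-4, 0, 0, 0, 0], [-4, 0, 0, 0, 0], [-4, 0, 0, 0, 0], [-3.5, 0, 0, 0, 0], [-1.5, 0, 0, 0, 0], [0, 0, 0, 0, 0], [0, 0, 1, 0, 0]]}}

```text
time: 34.9
ee_pos: [0.6482, 0.2218, 0.2342]
tcp_rot: [0.001, -0.229, 0.974, 0.0]
force: [0.2, -0.4, -0.4]
gripper_width: 0.0001
grasp_force: 0.0
```

Call:
{"fn": "send_rows", "kwargs": {"deltas": [[0, 0, 2, 0, 0], [0, 0, 2, 0, 0], [0, 0, 2, 0, 0], [0, 0, 0, 0, 0]]}}

```text
time: 35.4
ee_pos: [0.6466, 0.2211, 0.1722]
tcp_rot: [-0.002, -0.229, 0.974, -0.0]
force: [-1.1, -0.4, 0.0]
gripper_width: -0.0004
grasp_force: 0.0
```

```bash
cat >> bx.py <<'E'
def hpos():
    s,P,R=tool(); d=P[:2]-[.5263,.161]; print("h",round(d@[.896,.4446],4),"yb",round(d@[-.4446,.896],4),"z",P[2].round(4),"F",np.round(s["force"],1))
E
python3 - <<'E'
from bx import *
stat();hpos();barang([cap("scene"),cap("wrist")])
E
```

```text
t 35.4 P [0.6466 0.2211 0.1722] yaw -2.6804 F [-1.1 -0.4  0. ] w -0.0004 g 0.0 j [ 0.61  0.4  -0.02 -0.   -1.15 -1.72]
h 0.1345 yb 0.0004 z 0.1722 F [-1.1 -0.4  0. ]
bar [166.6, 309.4] 0.73 th 0.41 err px 81.5
bar [263.4, 257.6] 0.72 th -0.2 err px 23.8
bar [222.2, 282.2] 0.96 th 2.03 err px 4.0
```

Call:
{"fn": "send_rows", "kwargs": {"deltas": [[0, 0, 1.2, 0, 0], [0, 0, 0, 0, 0], [1, 0, 0, 0, 0], [1, 0, 0, 0, 0], [1, 0, -0.5, 0, 0], [1, 0, -0.7, 0, 0], [1, 0, -0.5, 0, 0], [0, 0, 0, 0, 0]]}}

```text
time: 36.6
ee_pos: [0.6025, 0.1991, 0.1792]
tcp_rot: [-0.0, -0.229, 0.974, 0.0]
force: [0.2, -0.5, 0.2]
gripper_width: -0.0001
grasp_force: 0.0
```

```bash
python3 - <<'E'
from bx import *
hpos();barang([cap("wrist"),cap("scene"),cap("top")])
E
```

```text
h 0.0853 yb 0.0003 z 0.1792 F [ 0.2 -0.5  0.2]
bar [261.1, 283.4] 0.89 th 1.46 err px 2.8
bar [244.6, 449.1] 0.67 th 1.35 err px 162.9
bar [221.1, 234.7] 0.51 th 1.32 err px 0.5
bar [190.5, 228.3] 0.67 th 1.61 err px 1.5
```

Call:
{"fn": "send_rows", "kwargs": {"deltas": [[1, 0, 0, 0, 0], [1, 0, 0, 0, 0], [1, 0, 0.3, 0, 0], [1, 0, 0.4, 0, 0], [1, 0, 0.4, 0, 0], [1, 0, 0.4, 0, 0], [0.5, 0, 0.4, 0, 0], [0, 0, 0, 0, 0]]}}

```text
time: 37.9
ee_pos: [0.5446, 0.1703, 0.1593]
tcp_rot: [-0.001, -0.229, 0.974, -0.0]
force: [-0.5, 0.4, -0.4]
gripper_width: -0.0001
grasp_force: 0.0
```

```bash
python3 - <<'E'
from bx import *
hpos();barang([cap("wrist"),cap("scene"),cap("top")])
E
```

```text
h 0.0205 yb 0.0002 z 0.1593 F [-0.5  0.4 -0.4]
bar [265.9, 280.9] 0.57 th 0.59 err px 5.4
bar [229.7, 259.3] 0.61 th 0.4 err px 1.0
bar [210.0, 238.5] 0.44 th 0.64 err px 0.5
```

Call:
{"fn": "send_rows", "kwargs": {"deltas": [[-0.5, 0, 0, 0, 0], [0, 0, -2.4, 0, 0], [0, 0, -2.4, 0, 0], [1.6, 0, 0, 0, 0], [1.7, 0, 0, 0, 0], [0, 0, 1.5, 0, 0], [0.6, 0, 0.7, 0, 0], [0.6, 0, 0.7, 0, 0], [0.4, 0, 0.8, 0, 0], [0, 0, 0, 0, 0]]}}

```text
time: 39.45
ee_pos: [0.5054, 0.1509, 0.17]
tcp_rot: [-0.001, -0.229, 0.974, -0.0]
force: [1.0, -0.2, -0.5]
gripper_width: -0.0002
grasp_force: 0.0
```

```bash
python3 - <<'E'
from bx import *
hpos();p=cap("wrist");barang([p,cap("scene"),cap("top")]);top(p,"small",.078)
E
```

```text
h -0.0232 yb 0.0002 z 0.17 F [ 1.  -0.2 -0.5]
bar [228.7, 257.1] 0.45 th 0.48 err px 0.4
bar [229.2, 249.1] 0.6 th -0.2 err px 8.5
small bed rect ((-57.54793930053711, -0.6316928863525391), (111.23963165283203, 54.867557525634766), 0.03204282745718956) x -113.2 -1.9 y -28.0 26.8
```

Call:
{"fn": "send_rows", "kwargs": {"deltas": [[0.1, 0, 0.6, 0, 0], [0.1, 0, 0.5, 0, 0], [0, 0, 0.5, 0, 0], [0, 0, 0, 0, 0]]}}

```text
time: 40.25
ee_pos: [0.5039, 0.1501, 0.1541]
tcp_rot: [-0.0, -0.229, 0.974, -0.0]
force: [0.5, 0.5, 1.3]
gripper_width: -0.0002
grasp_force: 0.0
```

```bash
python3 - <<'E'
from bx import *
hpos();barang([cap("top"),cap("scene"),cap("wrist")])
E
```

```text
h -0.0249 yb 0.0002 z 0.1541 F [0.5 0.5 1.3]
bar [227.4, 259.1] 0.67 th 0.45 err px 2.7
bar [350.7, 283.8] 0.69 th 0.59 err px 2.4
bar [264.8, 286.4] 0.39 th 0.01 err px 0.4
```

Call:
{"fn": "send_rows", "kwargs": {"deltas": [[0, 0, 0.3, 0, 0], [0, 0, 0.3, 0, 0], [0, 0, 0, 0, 0]]}}

```text
time: 40.92
ee_pos: [0.5039, 0.1502, 0.1483]
tcp_rot: [-0.0, -0.229, 0.974, -0.0]
force: [0.3, -0.6, -0.0]
gripper_width: 0.0
grasp_force: 0.0
```

```bash
python3 - <<'E'
from bx import *
hpos()
E
```

```text
h -0.0249 yb 0.0002 z 0.1483 F [ 0.3 -0.6 -0. ]
```

Call:
{"fn": "send_rows", "kwargs": {"deltas": [[0, 0, 0.3, 0, 0], [0, 0, 0.3, 0, 0], [0, 0, 0, 0, 0]]}}

```text
time: 41.3
ee_pos: [0.505, 0.1505, 0.144]
tcp_rot: [0.001, -0.229, 0.973, -0.0]
force: [-1.7, -0.8, 9.5]
gripper_width: -0.0002
grasp_force: 4.0
```

```bash
python3 - <<'E'
from bx import *
hpos();p=cap("wrist");barang([p,cap("scene"),cap("top")])
R,o=bedT(*SP)
f=p["frame"].copy()
for th in(0,.3,.6):
    print(th,[proj(p,R@np.array([.012-.08*np.cos(th),y,.113+.08*np.sin(th)])+o).round(0).tolist() for y in(-.072,0,.072)])
r=find_in("keeper",p); print(r[:2]); s,P,_=tool(); print("tip",proj(p,P+[0,0,.0195]).round(0))
E
```

```text
h -0.0237 yb 0.0001 z 0.144 F [-1.7 -0.8  9.5]
bar [364.1, 283.9] 0.65 th 0.58 err px 2.5
bar [229.0, 256.3] 0.43 th 0.5 err px 0.3
0 [[151.0, 268.0], [286.0, 272.0], [421.0, 269.0]]
0.3 [[141.0, 309.0], [286.0, 316.0], [431.0, 309.0]]
0.6 [[138.0, 356.0], [286.0, 367.0], [435.0, 356.0]]
[{'extent': [191.4, 352.7, 293.7, 369.5], 'confidence': 0.78}]
tip [287. 277.]
```

The network finds the bar still at about 0.58, behind the finger, so the light press landed on the lid instead. That puts the shut tip at TCP + 16 mm. I'll lift, step back over the bar and press it along its arc.

Call:
{"fn": "send_rows", "kwargs": {"deltas": [[0.2, 0, -1, 0, 0], [0, 0, -3, 0, 0], [0, 0, -2.7, 0, 0], [-1.2, 0, 0, 0, 0], [-1.3, 0, 0, 0, 0], [0, 0, 1.5, 0, 0], [0, 0, 0.5, 0, 0], [0, 0, 0, 0, 0]]}}

```text
time: 42.65
ee_pos: [0.524, 0.16, 0.1884]
tcp_rot: [-0.001, -0.229, 0.974, -0.0]
force: [0.4, 0.4, -0.4]
gripper_width: -0.0004
grasp_force: 0.0
```

```bash
python3 - <<'E'
from bx import *
hpos();p=cap("wrist");barang([p,cap("scene")]);top(p,"small",.078)
E
```

```text
h -0.0025 yb 0.0001 z 0.1884 F [ 0.4  0.4 -0.4]
bar [231.7, 253.3] 0.69 th 0.54 err px 4.2
bar [260.9, 274.8] 0.59 th -0.2 err px 21.5
small bed rect ((-55.286197662353516, -0.4004631042480469), (107.20160675048828, 54.92195129394531), 0.1510418951511383) x -108.8 -1.6 y -27.9 27.0
```

Call:
{"fn": "send_rows", "kwargs": {"deltas": [[-0.4, 0, 0, 0, 0], [0.1, 0, 0.5, 0, 0], [0.4, 0, 0.5, 0, 0], [0, 0, 0, 0, 0]]}}

```text
time: 43.35
ee_pos: [0.523, 0.1595, 0.1796]
tcp_rot: [-0.001, -0.229, 0.974, -0.0]
force: [0.1, 0.2, 0.3]
gripper_width: -0.0001
grasp_force: 0.1
```

```bash
python3 - <<'E'
from bx import *
hpos();p=cap("wrist");print([ (np.round(r["pixel"]),round(r["confidence"],2)) for r in pinpoint("keeper_bar",p)[:2]],find_in("keeper",p)[:2]);barang([cap("scene"),cap("top")])
R,o=bedT(*SP)
for th in(0,.3,.45,.6): print(th,[proj(p,R@np.array([.012-.08*np.cos(th),y,.113+.08*np.sin(th)])+o).round(0).tolist() for y in(-.072,.072)])
E
```

```text
h -0.0036 yb 0.0002 z 0.1796 F [0.1 0.2 0.3]
[(array([ 57., 286.]), 0.27)] [{'extent': [152.7, 257.6, 421.7, 296.6], 'confidence': 0.82}]
bar [231.3, 259.8] 0.68 th 0.34 err px 0.1
bar [212.8, 237.5] 0.61 th 0.54 err px 1.5
bar [198.6, 296.6] 0.4 th -0.05 err px 58.5
0 [[168.0, 211.0], [405.0, 211.0]]
0.3 [[158.0, 242.0], [415.0, 242.0]]
0.45 [[155.0, 262.0], [418.0, 262.0]]
0.6 [[153.0, 284.0], [420.0, 284.0]]
```

Call:
{"fn": "send_rows", "kwargs": {"deltas": [[0.5, 0, 0.7, 0, 0], [0.5, 0, 0.7, 0, 0], [0.4, 0, 0.7, 0, 0], [0, 0, 0, 0, 0]]}}

```text
time: 44.2
ee_pos: [0.511, 0.1537, 0.158]
tcp_rot: [-0.0, -0.229, 0.974, -0.0]
force: [-0.3, -0.3, 0.2]
gripper_width: 0.0001
grasp_force: 0.0
```

```bash
python3 - <<'E'
from bx import *
hpos();p=cap("wrist");print(find_in("keeper",p)[:2]);barang([p,cap("scene"),cap("top")])
R,o=bedT(*SP)
for th in(0,.3,.45,.6): print(th,[proj(p,R@np.array([.012-.08*np.cos(th),y,.113+.08*np.sin(th)])+o).round(0).tolist() for y in(-.072,.072)])
E
```

```text
h -0.0169 yb 0.0003 z 0.158 F [-0.3 -0.3  0.2]
[{'extent': [150.5, 256.0, 420.7, 320.0], 'confidence': 0.74}]
bar [262.4, 281.9] 0.94 th 0.12 err px 4.2
bar [239.9, 266.1] 0.65 th -0.13 err px 0.4
bar [257.8, 275.3] 0.49 th -0.2 err px 18.9
bar [219.5, 239.2] 0.65 th 0.19 err px 2.5
bar [222.1, 239.7] 0.29 th 0.01 err px 3.1
0 [[158.0, 246.0], [414.0, 246.0]]
0.3 [[148.0, 283.0], [424.0, 283.0]]
0.45 [[145.0, 305.0], [427.0, 305.0]]
0.6 [[144.0, 328.0], [428.0, 328.0]]
```

The bar is moving with the finger and is now at about 0.12. I'll press the last few millimetres.

Call:
{"fn": "send_rows", "kwargs": {"deltas": [[0.4, 0, 0.4, 0, 0], [0.2, 0, 0.3, 0, 0], [0, 0, 0.2, 0, 0], [0, 0, 0, 0, 0]]}}

```text
time: 45.05
ee_pos: [0.5057, 0.151, 0.1506]
tcp_rot: [-0.0, -0.229, 0.973, -0.0]
force: [-5.1, -0.8, 9.5]
gripper_width: 0.0001
grasp_force: 5.1
```

```bash
python3 - <<'E'
from bx import *
hpos();p=cap("wrist");print(find_in("keeper",p)[:1]);barang([p,cap("scene"),cap("top")])
R,o=bedT(*SP)
print([proj(p,R@np.array([.012-.08,y,.113])+o).round(0).tolist() for y in(-.072,.072)])
E
```

```text
h -0.0229 yb 0.0002 z 0.1506 F [-5.1 -0.8  9.5]
[{'extent': [150.4, 262.0, 420.6, 324.5], 'confidence': 0.84}]
bar [239.0, 267.2] 0.45 th -0.11 err px 1.7
bar [170.3, 346.2] 0.24 th 0.15 err px 105.3
bar [221.9, 241.0] 0.45 th -0.02 err px 1.8
[[155.0, 261.0], [417.0, 262.0]]
```

Call:
{"fn": "send_rows", "kwargs": {"deltas": [[0, 0, 0.3, 0, 0], [0, 0, 0, 0, 0]]}}

```text
time: 45.65
ee_pos: [0.5059, 0.1509, 0.1501]
tcp_rot: [0.001, -0.229, 0.973, -0.0]
force: [-15.5, -1.0, 31.4]
gripper_width: 0.0
grasp_force: 15.6
```

```bash
python3 -c "
from bx import *
hpos()"
```

```text
h -0.0228 yb 0.0001 z 0.1501 F [-15.5  -1.   31.4]
```

Call:
{"fn": "send_rows", "kwargs": {"deltas": [[0, 0, -1, 0, 0], [0, 0, -4, 0, 0], [1, 0, -5, 0, 0], [3, 0, -2, 0, 0], [0, 0, 0, 0, 0], [0, 0, 0, 0, 0]]}}

```text
time: 46.4
ee_pos: [0.47, 0.1334, 0.2662]
tcp_rot: [-0.0, -0.229, 0.974, 0.0]
force: [-1.2, -0.4, -0.6]
gripper_width: 0.0
grasp_force: 0.0
```

```bash
python3 - <<'E'
from bx import *
stat();hpos();p=cap("wrist");print(find_in("keeper",p)[:1]);barang([p,cap("scene"),cap("top")])
R,o=bedT(*SP)
for th in(0,.06,.12): print(th,[proj(p,R@np.array([.012-.08*np.cos(th),y,.113+.08*np.sin(th)])+o).round(0).tolist() for y in(-.072,.072)],[proj(p,R@np.array([.012,y,.113])+o).round(0).tolist() for y in(-.072,)])
top(p,"small",.078);top(p,"medium",.042);top(p,"large",0)
cv2.imwrite("pics/last.png",p["frame"])
p=cap("scene")
for k,z in dict(stain_bottle=0,canister=0,beaker=0,squeeze_bottle=0,flask=0,dish=0).items(): look("scene",{k:z},p)
E
```

```text
t 46.4 P [0.47   0.1334 0.2662] yaw -2.6802 F [-1.2 -0.4 -0.6] w 0.0 g 0.0 j [ 0.68  0.02 -0.3  -0.   -1.25 -1.79]
h -0.0627 yb 0.0003 z 0.2662 F [-1.2 -0.4 -0.6]
[{'extent': [203.7, 238.7, 367.1, 296.8], 'confidence': 0.89}]
bar [244.2, 284.8] 0.74 th 0.06 err px 1.3
bar [239.6, 267.9] 0.51 th -0.15 err px 2.1
bar [322.6, 187.8] 0.51 th 2.4 err px 95.1
0 [[207.0, 240.0], [365.0, 240.0]] [[220.0, 292.0]]
0.06 [[206.0, 244.0], [366.0, 244.0]] [[220.0, 292.0]]
0.12 [[205.0, 248.0], [367.0, 248.0]] [[220.0, 292.0]]
small bed rect ((-89.98485565185547, -0.8524379730224609), (50.126033782958984, 55.03703689575195), 0.04337690398097038) x -115.1 -64.9 y -28.4 26.7
medium bed rect ((-112.19202423095703, -1.0988178253173828), (44.03418731689453, 57.74843978881836), 0.1578143835067749) x -134.3 -90.2 y -30.0 27.8
large bed rect ((152.9340362548828, 419.2532958984375), (366.78778076171875, 154.25921630859375), 13.433521270751953) x -15.2 313.6 y 333.6 536.2
scene stain_bottle [220. 264.] 0.69 [ 0.6385 -0.0277  0.    ]
scene canister [263. 323.] 0.74 [0.3787 0.0171 0.    ]
scene beaker [192. 382.] 0.8 [ 0.3669 -0.3881  0.    ]
scene flask [320. 184.] 0.9 [0.5931 0.4162 0.    ]
scene dish [260. 277.] 0.57 [0.5023 0.0903 0.    ]
```

The bar met a hard stop at the predicted height, nothing in the stack has shifted, and the arm is clear.

```bash
python3 -c "
from workcell import *
print(close_job())"
```

```text
the job is handed in; nothing more can be done
None
```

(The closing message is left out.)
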